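# Hang the ice tongs over the drinks trolley's swing-out rail

## Robot

A 6-joint arm with a two-finger parallel gripper is mounted at the origin on the work surface. World frame = base frame: x ahead of the robot, y to its left, z up, the work surface at z = 0. Lengths are in m, angles in rad, forces in N, time in s.
With the tool pointing down it reaches from about 0.35 to 0.95 m from the base axis. Payload 17.4 kg.
Tool frame: the origin (TCP) lies midway between the tips of the shut fingers; the grasp point (between the pads) lies 19 mm behind it; y points along the fingers, x is the direction in which the jaws open and shut, and the axes are right-handed (so a half turn about y gives the same grasp; the last joint's range is limited). The gripper opens to 93 mm and grips with 3 to 60 N. Pads are 15 mm wide; open, the fingers measure 128 mm over their backs; the gripper's body (75 mm by 188 mm) begins 65 mm behind the grasp point.
Start: joints at [1.16, 0.116, 1.442, -0, 1.584, -0.038], TCP at [0.246, 0.629, 0.219] pointing down, gripper open.
Joint ranges: [-2.83, 2.83], [-0.83, 2.19], [0.07, 2.5], [-1.14, 4.28], [0.01, 3], [-2.97, 2.97]. Speed limits (rad/s): [1.89, 1.89, 2.22, 3.14, 3.14, 3.14].

## Interface

Orientations are given as [roll, pitch, yaw] about the fixed x, y, z axes, in that order (R = Rz(yaw) Ry(pitch) Rx(roll)).
In Python, from cell import status, optics, job_done gives the robot as it stands.
- The arm moves only by the tool send_rows, never from a script. Its argument "plan" is a list of rows, each an object of numbers: "x", "y", "z": the shift along the tool's x, y, z in m; "wx", "wy", "wz": the turn, a rotation vector about the tool's x, y, z in degrees. A call has 1 to 5 rows; each row shifts and turns the commanded pose from where the row before left it, along the tool's axes as they then stand; what a row does not reach is not made up. A row lasts 1/10 s, in which the tool goes at most 50 mm and 8.59 degrees, less where a joint would pass 70% of its speed; a pose out of reach is approached as far as the arm can. A call with a gripper value outside its range is refused whole. "gripper" is the opening, from 0 (shut) to 1 (fully open), set as the call begins (left out, the last holds). The fingers move at their own pace and stop on an object; the grip force is fixed at half the most. Time passes only in rows, so rows that do not move let the fingers close. It gives the time, the measured TCP pose, the force and the opening at its end, in the units of the state.
- status.sense(): the state, without advancing time (a new reading comes with each control period).
- optics.read_camera(name): name is "scene" or "top" or "wrist"; returns the picture (400x640x3 uint8, red, green, blue); there is no depth.
- optics.camera_model(name): a dict with "K" (3x3 intrinsics, pixels), "k1" (the pictures are not rectified: a ray, as slopes to the right and down, at radius r is drawn at 1 + k1 r^2 times it, then the intrinsics apply), "xyz" and "rotation" of the camera in the world; the wrist camera has in their place "mount" (4x4, takes a point from camera to tool coordinates, whose origin is the TCP and whose axes are the tool frame's). Camera axes: x right, y up, looking along -z (the intrinsics and any distortion apply to the point x, -y, -z); pixel columns grow to the right and rows downward; lengths in m; the calibration is good to about 2 mm. A picture is of the moment at which its call begins: read the wrist's pose just before it. camera_model takes no time and is no camera call.
- job_done(): hands the job in, once; it reports no verdict.
Trained networks look in the newest picture that a camera, given by its name, has taken for a name from the list of things; names that differ only in an ending like _2 or _b are one class to them, and where a whole thing is asked for, a point or a joint stands for the part that bears it (a point fixed in the world has none). Each returns a list of dicts, best first, with "confidence" (0 to 1); they miss things now and then, are a little off and sometimes report something else, mostly with a low value. They report only what shows in the picture. A call takes as long as a camera call.
- optics.spot_in(thing, camera): "point" ([x, y, z] in m, in the coordinates of the camera as it stood for that picture, good to about 4 mm: the middle of the surface that is visible of it).
The state is a dict: "time_s": time; "q": joint angles; "dq": joint speeds; "tau": joint torques, N m; "position": TCP position; "tool_rot": TCP orientation; "force": force on the tool from outside, world axes, zero at the start; "ft_torque": the same for the moment, N m; "finger_gap": finger opening in m.
Only numpy, scipy, OpenCV 4.12 (cv2) and the standard library are available. Lean on these libraries where they do the work, as an engineer would, in place of code of your own. Each camera call takes 0.05 s, during which the arm holds its last target. There are 200 camera calls.

## Task

Push the drinks trolley's folded swing-out rail out from the end of the trolley until it meets its stop. Then take the ice tongs out of the teal bowl and hang them over the rail, bend on top and one leg down each side, lowering them upright until they rest on the rail before you let go. Leave the rail fully out, and leave the bowl, shaker, tumblers and muddler standing where they are.

Things in the scene. Friction and masses are not known exactly. Their poses are not given: they have to be found in the camera images.
- trolley: White steel drinks trolley, fixed; top shelf 380 x 560 mm. Origin: shelf surface centre; x along the depth, away from the robot, y along the length to its left. Lip 20 mm high; corner posts (22 mm thick, 137 mm high) at x +-175, y +-265 mm; gallery rods 65 mm high at both ends and the far side. The push handle beyond the +y end (125 mm high, 65 mm out) is not the rail meant.
- rail (a joint): Angle of the swing-out rail on its upright hinge, rad: 0 folded alongside the trolley's -y end, pointing along the trolley's +x; 1.571 square out from that end, pointing along the trolley's -y, against its stop. Seen from above it swings out clockwise. Stiff hinge: it stays where it is left, and takes about 2 N near its end to move.
- rail_pivot (a point): Point on the hinge axis of the swing-out rail at the height of the bar's axis, 93 mm above the shelf, at the robot-side corner of the trolley's -y end (35 mm outside the post's centre). The clevis and sleeve around the hinge are 46 mm high and 12 mm in radius.
- rail_mid (a point): Point on the axis of the rail's round steel bar, 130 mm from the hinge axis. Its x axis runs along the bar away from the hinge, z up, y square to the bar (the bar swings out towards its -y side). The bar is 16 mm thick and free from 15 to 240 mm from the hinge. Nothing stands below it once it is out, clear to 600 mm down.
- rail_end (a point): Point on the bar's axis at its outer end, 250 mm from the hinge axis, where the bar turns up to a bamboo ball whose top is 45 mm above the bar's axis (so hung things do not slide off).
- tongs: Coral-red stiff ice tongs, ~90 g: strip 24 mm wide, 5 thick, bent to a U 190 long, 55 over the legs, 45 between them (33 at the toe claws). Origin: top of the inside of the bend; z along the legs to the bend (its outside z = +5, toes -185 mm), x across the legs, y the strip's width. Legs straight from z = -23. Start: bend up, lean 36 deg over the bowl's rim towards the robot, 80 mm past it.
- bowl: Deep teal melamine bowl, 95 mm high, 124 mm over the rim, 84 mm at the foot, wall 4.5 mm, 0.55 kg, loose on the shelf. Origin: centre of its underside, z up.
- shaker: Stainless cocktail shaker, 205 mm tall, 86 mm at its widest, standing loose on the shelf. Origin: centre of its underside, z up.
- tumbler1: Clear acrylic tumbler, 105 mm tall, 80 mm over the rim, standing loose on the shelf. Origin: centre of its underside, z up.
- tumbler2: The other clear acrylic tumbler, same as the first.
- muddler: Bamboo muddler, 200 mm long, 22 to 34 mm wide and 26 mm high, lying flat on the shelf along its robot-side edge. Origin: underside, middle of its length; x along it.

How it is judged:
On the way, in this order (a step that is already met when the one before it is completed fails the run):
1. the rail is pushed out to its stop (within 4 deg) (value of joint rail above 1.5 rad), for 0.2 s.
2. the tongs, still held, are lowered over the rail, legs either side and upright within 15 deg, until the inside of the bend is on the bar or within 12 mm above it (x of tongs in the frame of rail_mid between -0.095 and 0.1 m and y of tongs in the frame of rail_mid between -0.018 and 0.018 m and z of tongs in the frame of rail_mid between 0.002 and 0.02 m and angle between tongs's own z axis and vertical below 0.26 rad and angle between the y axis of tongs and the x axis of rail_mid, either way round below 0.4 rad and contact force between the fingers and tongs above 0.2 N), for 0.1 s.
At the end, for the whole second after the job is handed in: The rail is out within 7 deg of its stop; the tongs hang on it at rest, released, clear of hinge and ball end: inside of the bend at most 6 mm above the bar and 14 mm to its side, upright within 11 deg, one leg each side, the strip's width along the bar within 23 deg (value of joint rail above 1.45 rad and x of tongs in the frame of rail_mid between -0.095 and 0.1 m and y of tongs in the frame of rail_mid between -0.014 and 0.014 m and z of tongs in the frame of rail_mid between 0.002 and 0.014 m and angle between tongs's own z axis and vertical below 0.2 rad and angle between the y axis of tongs and the x axis of rail_mid, either way round below 0.4 rad and linear speed of tongs below 0.03 m/s and angular speed of tongs below 0.3 rad/s); the robot touches nothing.
It fails at once if the bowl is shifted more than 50 mm or tipped more than 20 deg (distance of bowl from where it was at the start of the episode above 0.05 m or angle between bowl's own z axis and vertical above 0.35 rad).
It fails at once if the shaker is shifted more than 30 mm or tipped (distance of shaker from where it was at the start of the episode above 0.03 m or angle between shaker's own z axis and vertical above 0.3 rad).
It fails at once if a tumbler is shifted more than 30 mm or tipped (distance of any of tumbler1, tumbler2 from where it was at the start of the episode above 0.03 m or angle between any of tumbler1, tumbler2's own z axis and vertical above 0.3 rad).
It fails at once if the muddler is shifted more than 30 mm (distance of muddler from where it was at the start of the episode above 0.03 m).
It also fails if it takes over 69 s, if anything falls off the work surface, if the arm or the gripper's body presses on something with over 40 N, if the wrist force passes 120 N, or if a joint passes its speed limit or range.

## Working session

There is one attempt and no reset: what is moved stays moved. The work goes in short steps, Python scripts to look and compute and a tool call to move; the robot and the scene stay as the last step left them, time stands still between calls to the robot, and variables do not carry over. Pictures are saved under pics/ and viewed, about 8 in all and at most 12, crops included, and the job is handed in when it is done.

Besides the shell and the picture viewer there is one more tool, called after "Emit:" by a JSON object that holds its "api" and its "payload". send_rows: Moves the arm, as the interface text tells. Its arguments: {"type":"object","properties":{"plan":{"type":"array"},"gripper":{"type":"number"}},"required":["plan"]}

```bash
mkdir -p pics; cat > h.py <<'E'
import numpy as np,cv2
from scipy.spatial.transform import Rotation as R
from cell import status,optics,job_done
np.set_printoptions(precision=4,suppress=True)
def tool():
    s=status.sense(); T=np.eye(4); T[:3,:3]=R.from_euler('xyz',s['tool_rot']).as_matrix(); T[:3,3]=s['position']; return T
def campose(n,T=None):
    m=optics.camera_model(n)
    if n=='wrist': return (tool() if T is None else T)@np.array(m['mount']),m
    P=np.eye(4); P[:3,:3]=np.array(m['rotation']); P[:3,3]=m['xyz']; return P,m
def proj(n,p,T=None):
    P,m=campose(n,T); p=np.atleast_2d(p); c=(p-P[:3,3])@P[:3,:3]
    u=np.c_[c[:,0],-c[:,1]]/-c[:,2:3]; u=u*(1+m['k1']*(u**2).sum(1,keepdims=True)); K=np.array(m['K'])
    return u@K[:2,:2].T+K[:2,2]
def ray(n,px,T=None):
    P,m=campose(n,T); K=np.array(m['K']); d=np.linalg.solve(K[:2,:2],np.array(px,float)-K[:2,2]); u=d.copy()
    for _ in range(20): u=d/(1+m['k1']*(u@u))
    v=P[:3,:3]@np.array([u[0],-u[1],-1]); return P[:3,3],v/np.linalg.norm(v)
def onz(n,px,z,T=None):
    o,v=ray(n,px,T); return o+v*(z-o[2])/v[2]
def tri(obs):
    A=0;b=0
    for o,v in obs:
        M=np.eye(3)-np.outer(v,v); A=A+M; b=b+M@o
    return np.linalg.solve(A,b)
def spot(t,n,T=None):
    P,_=campose(n,T); return [(round(d['confidence'],2),P[:3,:3]@np.array(d['point'])+P[:3,3]) for d in optics.spot_in(t,n)]
def snap(n,f):
    T=tool(); im=np.array(optics.read_camera(n)); cv2.imwrite('pics/'+f,im[:,:,::-1]); return T
E
python3 - <<'E'
from h import *
print(status.sense())
for n in('scene','top'):
    snap(n,n+'0.png'); P,m=campose(n); print(n,P,m['K'],m['k1'])
    for t in('trolley','rail','tongs','bowl','shaker','tumbler1','muddler'): print(t,spot(t,n))
print(optics.camera_model('wrist'))
E
```

```text
{'time_s': 0.0, 'q': array([ 1.1602,  0.1165,  1.4422, -0.    ,  1.584 , -0.0378]), 'dq': array([ 0.0008, -0.0005,  0.0002,  0.0023, -0.0017, -0.001 ]), 'tau': array([ -0.0001, -72.1261, -62.2607,   0.0779,   0.0238,  -0.0002]), 'position': array([0.2458, 0.6285, 0.2179]), 'tool_rot': array([-1.5708,  0.0011,  1.198 ]), 'force': array([ 0.4024,  0.1744, -0.9865]), 'ft_torque': array([-0.0123,  0.0027, -0.0023]), 'finger_gap': 0.09292850854874392}
scene [[0.6199 0.0114 1.6843 1.2008]
 [0.6199 0.0114 1.6843 0.1826]
 [0.6199 0.0114 1.6843 1.0124]
 [0.     0.     0.     1.    ]] [[448.6715   0.     319.774 ]
 [  0.     448.6715 204.1033]
 [  0.       0.       1.    ]] -0.06400717212093048
trolley [(0.89, array([-0.6628, -1.6811, -0.8512]))]
rail [(0.94, array([-0.9217, -1.9399, -1.1101])), (0.55, array([-0.6356, -1.6539, -0.824 ]))]
tongs [(0.97, array([-0.558 , -1.5762, -0.7464])), (0.18, array([-0.3333, -1.3515, -0.5217]))]
bowl [(0.9, array([-0.6367, -1.655 , -0.8252]))]
shaker [(0.85, array([-0.3365, -1.3547, -0.5249])), (0.53, array([-0.9194, -1.9377, -1.1078]))]
tumbler1 [(0.83, ar
[... 621 characters left out ...]
0.27, array([1.7003, 1.3322, 2.0726]))]
bowl [(0.6, array([1.7352, 1.3671, 2.1075]))]
shaker [(0.96, array([1.5375, 1.1695, 1.9099])), (0.37, array([1.6514, 1.2833, 2.0237]))]
tumbler1 [(0.89, array([1.7426, 1.3746, 2.1149])), (0.63, array([1.6907, 1.3227, 2.0631]))]
muddler [(0.7, array([1.7066, 1.3386, 2.0789])), (0.34, array([1.6543, 1.2863, 2.0267]))]
{'K': array([[338.5078,   0.    , 320.9712],
       [  0.    , 338.5078, 204.2219],
       [  0.    ,   0.    ,   1.    ]]), 'k1': 0.01619251208356454, 'mount': array([[ 1.    ,  0.0014,  0.0004,  0.0004],
       [ 0.    ,  0.2464, -0.9692, -0.1654],
       [-0.0015,  0.9692,  0.2464,  0.068 ],
       [ 0.    ,  0.    ,  0.    ,  1.    ]])}
```

View pics/top0.png

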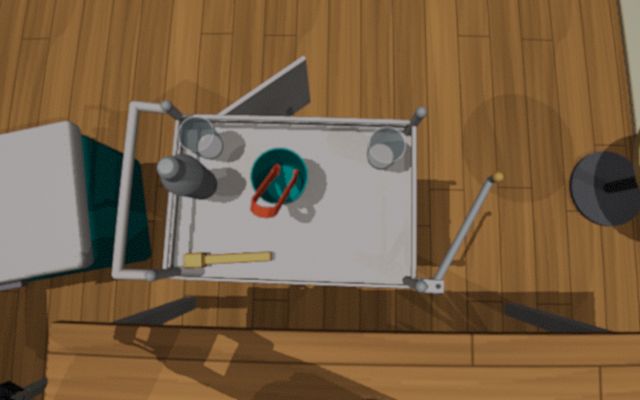

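View pics/scene0.png

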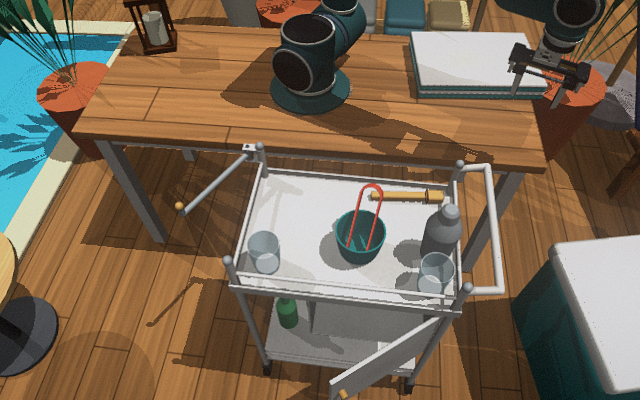

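The top view shows the rail partly swung out, with its hinge at about (428,286) and ball at (497,177). The tongs' bend is at (263,210), leaning toward the robot. Both views agree. The camera rotation is given as RPY, so I'll fix the helper.

```bash
sed -i "s/np.array(m\['rotation'\])/R.from_euler('xyz',m['rotation']).as_matrix()/" h.py
python3 - <<'E'
from h import *
for n in('scene','top'):
    snap(n,n+'1.png'); print(n,campose(n)[0])
    for t in('trolley','rail','tongs','bowl','shaker','tumbler1','muddler'):
        for c,p in spot(t,n): print(t,c,p,proj(n,p)[0])
# triangulate: posts tops / ball / hinge
pairs={'ball':((179,207),(497,177)),'hinge':((248,147),(430,285)),'bend':((372,187),(263,212)),'postfarR':((227,260),(421,112)),'postfarL':((468,288),(167,105)),'postnearL':((460,163),(152,275))}
for k,(a,b) in pairs.items():
    obs=[ray('scene',a),ray('top',b)]; p=tri(obs); print(k,p,proj('scene',p)[0]-a,proj('top',p)[0]-b)
for n,b,f in(('scene',(160,130,480,330),'s'),('top',(150,80,520,310),'t')):
    im=cv2.imread(f'pics/{n}1.png'); c=im[b[1]:b[3],b[0]:b[2]]; s=800/c.shape[1]; cv2.imwrite(f'pics/c{f}.png',cv2.resize(c,None,fx=s,fy=s,interpolation=cv2.INTER_CUBIC)); print(b,s)
E
```

```text
scene [[-0.1133 -0.8095  0.5762  1.2008]
 [ 0.9935 -0.0856  0.075   0.1826]
 [-0.0114  0.5809  0.8139  1.0124]
 [ 0.      0.      0.      1.    ]]
trolley 0.74 [0.6738 0.1776 0.0007] [346.1169 267.9541]
tongs 0.96 [0.5796 0.2171 0.1155] [367.235  212.8189]
bowl 0.97 [0.5967 0.2038 0.0551] [359.7606 231.5443]
shaker 0.73 [0.6301 0.3859 0.1485] [441.1915 229.265 ]
shaker 0.25 [ 0.5293 -0.1844  0.0962] [212.6323 187.614 ]
tumbler1 0.59 [ 0.6724 -0.0208  0.0648] [265.8184 247.3417]
muddler 0.93 [0.4485 0.3445 0.0242] [413.6997 196.4009]
muddler 0.15 [ 0.528  -0.1898  0.1   ] [210.4206 186.1607]
top [[ 0.0174  0.992  -0.1249  0.4698]
 [-0.9997  0.0148 -0.0211  0.1018]
 [-0.0191  0.1252  0.9919  0.8422]
 [ 0.      0.      0.      1.    ]]
trolley 0.61 [ 0.5591  0.174  -0.002 ] [296.7007 208.6231]
rail 0.84 [ 0.5251 -0.1798  0.099 ] [464.9565 222.4594]
tongs 0.69 [0.5711 0.2196 0.1289] [268.5599 195.2639]
bowl 0.86 [0.6367 0.2123 0.0351] [279.4025 172.613 ]
shaker 0.63 [0.6042 0.3761 0.1477] [188.7526 176.1653]
tumbler1 0.63 [0.7138 0.3947 0.0652] [197.6531 135.0988]
tumbler1 0.55 [ 0.7034 -0.026   0.056 ] [385.9604 142.6937]
muddler 0.79 [0.4406 0.3379 0.0265] [221.41   258.6868]
ball [ 0.6162 -0.2405  0.1225] [0.469  0.1543] [ 0.6334 -0.0411]
hinge [ 0.4005 -0.1076  0.118 ] [2.4798 0.5088] [ 3.5766 -0.0879]
bend [0.5345 0.2233 0.1606] [ 0.2099 -0.0279] [ 0.2677 -0.0307]
postfarR [ 0.7486 -0.0877  0.1266] [0.3155 0.0585] [ 0.3562 -0.0442]
postfarL [0.76   0.4426 0.1255] [-0.2722  0.0649] [-0.2963  0.0104]
postnearL [0.409  0.4463 0.1303] [-0.571   0.2128] [-0.8291  0.1588]
(160, 130, 480, 330) 2.5
(150, 80, 520, 310) 2.1621621621621623
```

View pics/cs.png

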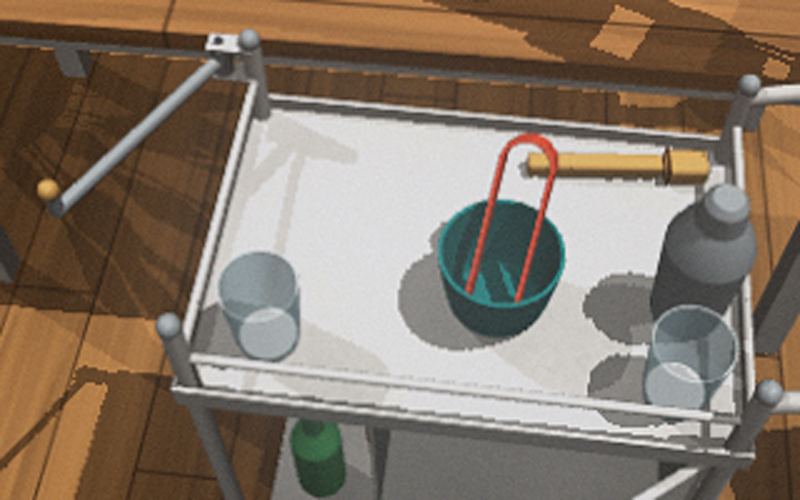

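View pics/ct.png

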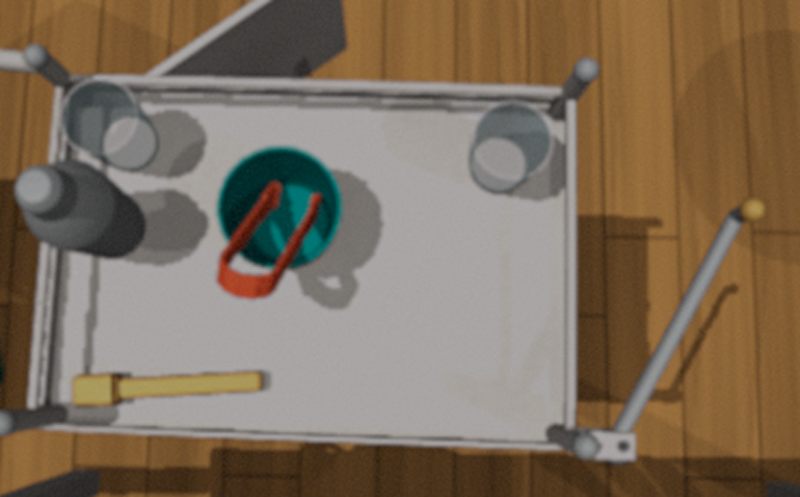

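The crops show both legs of the tongs going down into the bowl, with the bend leaning over its robot-side rim. The rail is at about 0.5 rad with its pivot near (0.399, -0.118), and the shelf is at z of about -0.008. I'll start moving toward the rail and take a wrist picture over the tongs on the way.

Emit:
{"api": "send_rows", "payload": {"plan": [{"x": -0.031, "y": -0.008, "z": -0.031}, {"x": -0.031, "y": -0.008, "z": -0.031}, {"x": -0.031, "y": -0.008, "z": -0.031}, {"x": -0.031, "y": -0.008, "z": -0.031}, {"x": -0.031, "y": -0.008, "z": -0.031}], "gripper": 0}}

```text
invalid input at $.plan[0]: expected keys x, y, z, wx, wy, wz
```

Emit:
{"api": "send_rows", "payload": {"plan": [{"x": -0.031, "y": 0, "z": -0.031}, {"x": -0.031, "y": 0, "z": -0.031}, {"x": -0.031, "y": 0, "z": -0.031}, {"x": -0.031, "y": 0, "z": -0.031}, {"x": 0, "y": 0, "z": 0}]}}

```text
invalid input at $.plan[0]: expected keys x, y, z, wx, wy, wz
```

```bash
python3 - <<'E'
from h import *
T=snap('wrist','w1.png'); print(T)
for t in('tongs','bowl','muddler','tumbler1','shaker'):
    for c,p in spot(t,'wrist',T): print(t,c,p,proj('wrist',p,T)[0])
E
```

```text
[[ 0.3642  0.     -0.9313  0.2458]
 [ 0.9313  0.      0.3642  0.6286]
 [ 0.     -1.     -0.      0.2187]
 [ 0.      0.      0.      1.    ]]
muddler 0.56 [0.4175 0.3956 0.0182] [199.173  372.4043]
```

View pics/w1.png

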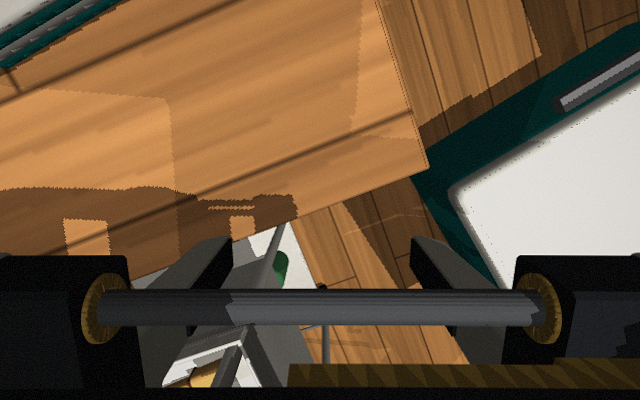

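The wrist camera looks mostly to the tool's +z side, here the table, and every row needs all six keys. Resending.

Emit:
{"api": "send_rows", "payload": {"plan": [{"x": -0.031, "y": -0.008, "z": -0.031, "wx": 0, "wy": 0, "wz": 0}, {"x": -0.031, "y": -0.008, "z": -0.031, "wx": 0, "wy": 0, "wz": 0}, {"x": -0.031, "y": -0.008, "z": -0.031, "wx": 0, "wy": 0, "wz": 0}, {"x": -0.031, "y": -0.008, "z": -0.031, "wx": 0, "wy": 0, "wz": 0}, {"x": -0.031, "y": -0.008, "z": -0.031, "wx": 0, "wy": 0, "wz": 0}], "gripper": 0}}

```text
time_s: 2.4
position: [0.3341, 0.4262, 0.259]
tool_rot: [-1.571, -0.0, 1.198]
force: [-0.1, 1.0, -0.3]
finger_gap: 0.0576
```

Emit:
{"api": "send_rows", "payload": {"plan": [{"x": -0.031, "y": 0, "z": -0.031, "wx": 0, "wy": 0, "wz": 0}, {"x": -0.031, "y": 0, "z": -0.031, "wx": 0, "wy": 0, "wz": 0}, {"x": -0.031, "y": 0, "z": -0.031, "wx": 0, "wy": 0, "wz": 0}, {"x": -0.031, "y": 0, "z": -0.031, "wx": 0, "wy": 0, "wz": 0}, {"x": -0.031, "y": 0, "z": -0.031, "wx": 0, "wy": 0, "wz": 0}]}}

```text
time_s: 2.9
position: [0.4219, 0.2254, 0.2589]
tool_rot: [-1.571, -0.001, 1.198]
force: [0.9, 0.8, -0.2]
finger_gap: 0.0176
```

Emit:
{"api": "send_rows", "payload": {"plan": [{"x": -0.031, "y": 0, "z": -0.031, "wx": 0, "wy": 0, "wz": 0}, {"x": -0.031, "y": 0, "z": -0.031, "wx": 0, "wy": 0, "wz": 0}, {"x": -0.031, "y": 0, "z": -0.031, "wx": 0, "wy": 0, "wz": 0}, {"x": -0.031, "y": 0, "z": -0.031, "wx": 0, "wy": 0, "wz": 0}, {"x": -0.031, "y": 0, "z": -0.031, "wx": 0, "wy": 0, "wz": 0}]}}

```text
time_s: 3.4
position: [0.5099, 0.0244, 0.2589]
tool_rot: [-1.571, -0.0, 1.198]
force: [1.5, 0.3, -0.0]
finger_gap: 0.0007
```

Emit:
{"api": "send_rows", "payload": {"plan": [{"x": -0.031, "y": 0, "z": -0.031, "wx": 0, "wy": 0, "wz": 0}, {"x": -0.031, "y": 0, "z": -0.031, "wx": 0, "wy": 0, "wz": 0}, {"x": -0.031, "y": 0, "z": -0.031, "wx": 0, "wy": 0, "wz": 0}, {"x": -0.031, "y": 0, "z": -0.031, "wx": 0, "wy": 0, "wz": 0}, {"x": -0.031, "y": 0, "z": -0.031, "wx": 0, "wy": 0, "wz": 0}]}}

```text
time_s: 3.9
position: [0.5979, -0.1765, 0.2587]
tool_rot: [-1.571, -0.0, 1.198]
force: [0.3, 1.2, 0.4]
finger_gap: 0.0006
```

```bash
python3 - <<'E'
from h import *
T=snap('wrist','w2.png'); print(T,status.sense()['time_s'])
for t in('rail',):
    for c,p in spot(t,'wrist',T): print(t,c,p,proj('wrist',p,T)[0])
# refit trolley from posts
obs=[((0.175,-0.265),(227.2,259),(420.9,112)),((0.175,0.265),(467.6,286.8),(166.5,105)),((-0.175,0.265),(460,163),(152.5,274.8)),((-0.175,-0.265),(259.2,145.2),(420.6,284.9))]
from scipy.optimize import least_squares
def w(p,l): return np.r_[R.from_euler('z',p[3]).as_matrix()@l+p[:3]]
def f(p): return np.concatenate([np.r_[proj('scene',w(p,np.r_[l,.134]))[0]-a,proj('top',w(p,np.r_[l,.134]))[0]-b] for l,a,b in obs])
r=least_squares(f,[.58,.18,0,0]); p=r.x; print(p,r.fun)
piv=w(p,np.r_[-.175,-.30,.093]); print('pivot',piv)
E
```

```text
[[ 0.3644  0.0003 -0.9312  0.5979]
 [ 0.9312 -0.      0.3644 -0.1765]
 [ 0.0001 -1.     -0.0003  0.2587]
 [ 0.      0.      0.      1.    ]] 3.95
rail 0.88 [ 0.5267 -0.1873  0.0959] [282.3627 124.2465]
rail 0.59 [ 0.6945 -0.0121  0.0725] [496.1246 211.7677]
[ 0.5788  0.1801 -0.0068 -0.0174] [-0.0649  1.13    0.6132 -0.3867  0.0198  0.2131  0.0504  0.4271 -0.1845
  0.8859 -1.4704  0.5259  0.3338  0.3394  0.9982  0.9856]
pivot [ 0.3986 -0.1168  0.0862]
```

Emit:
{"api": "send_rows", "payload": {"plan": [{"x": 0, "y": 0.049, "z": 0, "wx": 0, "wy": 0, "wz": 0}, {"x": 0, "y": 0.049, "z": 0, "wx": 0, "wy": 0, "wz": 0}, {"x": 0, "y": 0.049, "z": 0, "wx": 0, "wy": 0, "wz": 0}, {"x": 0, "y": 0.049, "z": 0, "wx": 0, "wy": 0, "wz": 0}, {"x": 0, "y": 0, "z": 0, "wx": 0, "wy": 0, "wz": 0}]}}

```text
time_s: 4.5
position: [0.5942, -0.1731, 0.0562]
tool_rot: [-1.561, 0.0, 1.198]
force: [-0.9, -0.6, 0.6]
finger_gap: 0.0003
```

Emit:
{"api": "send_rows", "payload": {"plan": [{"x": -0.0265, "y": 0, "z": 0.007, "wx": 0, "wy": 0, "wz": 0}, {"x": -0.02, "y": 0, "z": 0.004, "wx": 0, "wy": 0, "wz": 0}, {"x": -0.02, "y": 0, "z": 0.004, "wx": 0, "wy": 0, "wz": 0}, {"x": -0.017, "y": 0, "z": 0.003, "wx": 0, "wy": 0, "wz": 0}, {"x": 0, "y": 0, "z": 0, "wx": 0, "wy": 0, "wz": 0}]}}

```text
time_s: 5.0
position: [0.5502, -0.2473, 0.0648]
tool_rot: [-1.573, 0.001, 1.197]
force: [0.9, 0.3, 0.4]
finger_gap: 0.0006
```

```bash
python3 - <<'E'
from h import *
print(status.sense()['position'])
snap('top','t3.png'); print(spot('rail','top'))
snap('wrist','w3.png'); print(spot('rail','wrist'))
print(spot('rail_end','wrist'))
E
```

```text
[ 0.5502 -0.2473  0.0648]
[]
[(0.7, array([ 0.4901, -0.2136,  0.0993]))]
[]
```

The rail is following and is now at about 0.8 rad, so I'll continue the arc.

Emit:
{"api": "send_rows", "payload": {"plan": [{"x": -0.0265, "y": 0, "z": 0.014, "wx": 0, "wy": 0, "wz": 0}, {"x": -0.0265, "y": 0, "z": 0.014, "wx": 0, "wy": 0, "wz": 0}, {"x": -0.018, "y": 0, "z": 0.017, "wx": 0, "wy": 0, "wz": 0}, {"x": -0.018, "y": 0, "z": 0.017, "wx": 0, "wy": 0, "wz": 0}, {"x": 0, "y": 0, "z": 0, "wx": 0, "wy": 0, "wz": 0}]}}

```text
time_s: 5.75
position: [0.4588, -0.3065, 0.0627]
tool_rot: [-1.57, 0.0, 1.197]
force: [0.6, 1.0, 0.2]
finger_gap: 0.0005
```

Emit:
{"api": "send_rows", "payload": {"plan": [{"x": -0.009, "y": 0, "z": 0.013, "wx": 0, "wy": 0, "wz": 0}, {"x": -0.009, "y": 0, "z": 0.013, "wx": 0, "wy": 0, "wz": 0}, {"x": -0.006, "y": 0, "z": 0.01, "wx": 0, "wy": 0, "wz": 0}, {"x": 0, "y": 0, "z": 0, "wx": 0, "wy": 0, "wz": 0}, {"x": 0, "y": 0, "z": 0, "wx": 0, "wy": 0, "wz": 0}]}}

```text
time_s: 6.25
position: [0.4178, -0.3155, 0.0628]
tool_rot: [-1.571, 0.0, 1.198]
force: [0.4, 0.3, 0.3]
finger_gap: 0.0006
```

Emit:
{"api": "send_rows", "payload": {"plan": [{"x": -0.002, "y": 0, "z": 0.006, "wx": 0, "wy": 0, "wz": 0}, {"x": 0, "y": 0, "z": 0, "wx": 0, "wy": 0, "wz": 0}, {"x": 0, "y": 0, "z": 0, "wx": 0, "wy": 0, "wz": 0}]}}

```text
time_s: 6.55
position: [0.4145, -0.3153, 0.0632]
tool_rot: [-1.578, -0.001, 1.199]
force: [28.0, -3.8, -9.8]
finger_gap: 0.0002
```

Emit:
{"api": "send_rows", "payload": {"plan": [{"x": -0.002, "y": 0, "z": 0.006, "wx": 0, "wy": 0, "wz": 0}, {"x": 0, "y": 0, "z": 0, "wx": 0, "wy": 0, "wz": 0}, {"x": 0, "y": 0, "z": 0, "wx": 0, "wy": 0, "wz": 0}]}}

```text
time_s: 6.85
position: [0.4134, -0.3152, 0.0638]
tool_rot: [-1.59, -0.004, 1.2]
force: [83.4, -10.0, -34.5]
finger_gap: 0.0003
```

```bash
python3 - <<'E'
from h import *
print(status.sense()['position'],status.sense()['force'])
T=snap('wrist','w4.png'); print(spot('rail','wrist',T))
for n in('top','scene'):
  snap(n,n+'4.png'); print(spot('rail',n))
E
```

```text
[ 0.4134 -0.3152  0.0638] [ 83.4273 -10.0169 -34.4666]
[(0.89, array([ 0.3918, -0.2583,  0.0975]))]
[(0.91, array([ 0.3988, -0.2044,  0.0962]))]
[(0.56, array([ 0.4044, -0.1829,  0.0984]))]
```

View pics/w4.png

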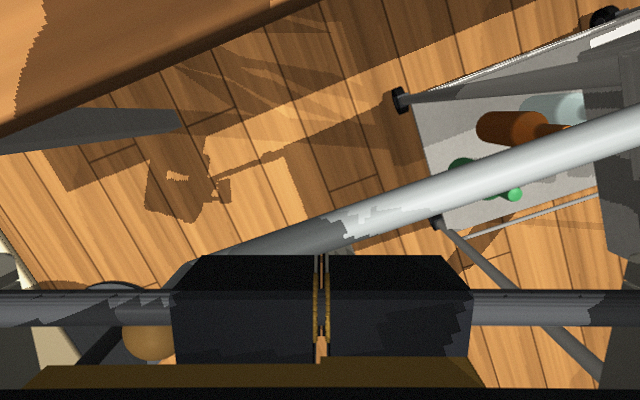

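The rail is on its stop: force jumped to 83 N and the bar shows straight across. I'll back off right away and lift, then fit the tongs' pose from the red pixels.

Emit:
{"api": "send_rows", "payload": {"plan": [{"x": 0.006, "y": 0, "z": -0.015, "wx": 0, "wy": 0, "wz": 0}, {"x": 0.011, "y": 0, "z": -0.028, "wx": 0, "wy": 0, "wz": 0}, {"x": 0, "y": -0.045, "z": 0, "wx": 0, "wy": 0, "wz": 0}, {"x": 0, "y": -0.045, "z": 0, "wx": 0, "wy": 0, "wz": 0}, {"x": 0, "y": -0.045, "z": 0, "wx": 0, "wy": 0, "wz": 0}]}}

```text
time_s: 7.65
position: [0.4515, -0.3141, 0.1989]
tool_rot: [-1.57, -0.0, 1.199]
force: [0.5, -1.4, -1.1]
finger_gap: 0.0007
```

Emit:
{"api": "send_rows", "payload": {"plan": [{"x": 0, "y": -0.045, "z": 0, "wx": 0, "wy": 0, "wz": 0}, {"x": 0, "y": -0.035, "z": 0, "wx": 0, "wy": 0, "wz": 0}, {"x": 0.02, "y": 0, "z": 0.03, "wx": 0, "wy": 0, "wz": 0}, {"x": 0.02, "y": 0, "z": 0.03, "wx": 0, "wy": 0, "wz": 0}, {"x": 0, "y": 0, "z": 0, "wx": 0, "wy": 0, "wz": 0}], "gripper": 1}}

```text
time_s: 8.15
position: [0.409, -0.2534, 0.2787]
tool_rot: [-1.572, 0.0, 1.199]
force: [-0.1, 0.0, 0.5]
finger_gap: 0.036
```

```bash
cat > fit.py <<'E'
from h import *
from scipy.optimize import least_squares
def model():
    # U strip: outer half width 27.5, mid 25; bend radius mid 25 -> centre at z=-22.5
    z=np.linspace(-.180,-.0225,40); a=np.linspace(0,np.pi,24)
    x=np.r_[-.025*np.ones(40),-.025*np.cos(a),.025*np.ones(40)]; zz=np.r_[z,-.0225+.025*np.sin(a),z[::-1]]
    P=np.c_[x,0*x,zz]; return np.concatenate([P+[0,y,0] for y in np.linspace(-.012,.012,7)])
M=model()
def masks(files):
    out=[]
    for n,f,box in files:
        im=cv2.imread(f).astype(int); b,g,r=im[...,0],im[...,1],im[...,2]
        m=((r>110)&(r>1.9*g)&(r>1.7*b)).astype(np.uint8); k=np.zeros_like(m); x0,y0,x1,y1=box; k[y0:y1,x0:x1]=1; m*=k
        out.append((n,np.argwhere(m)[:,::-1].astype(float),cv2.distanceTransform(1-m,cv2.DIST_L2,5).astype(np.float32)))
    return out
from scipy.spatial import cKDTree
def fit(obs,p0,T=None):
    def f(p):
        W=M@R.from_rotvec(p[3:]).as_matrix().T+p[:3]; r=[]
        for n,px,dt in obs:
            q=proj(n,W,T); d=cv2.remap(dt,q[:,0].astype(np.float32)[:,None],q[:,1].astype(np.float32)[:,None],cv2.INTER_LINEAR)[:,0]
            r+=[d*np.sqrt(100/len(d)),cKDTree(q).query(px)[0]*np.sqrt(100/len(px))]
        return np.concatenate(r)
    s=least_squares(f,p0,loss='soft_l1',diff_step=1e-4,x_scale=[.01]*3+[.1]*3); return s.x,np.sqrt((s.fun**2).mean())
E
cat > tf.py <<'E'
from fit import *
obs=masks([('scene','pics/scene1.png',(330,170,400,270)),('top','pics/top1.png',(240,150,310,225))])
print([len(o[1]) for o in obs])
best=None
for yaw in(0.,.3,.6):
    # x axis along world y rotated; z axis leaning to -x
    z=np.array([-np.sin(.63),0,np.cos(.63)]); y=np.array([np.cos(.63),0,np.sin(.63)]); x=np.cross(y,z)
    Q=R.from_euler('z',yaw)*R.from_matrix(np.c_[x,y,z])
    p,e=fit(obs,np.r_[.535,.223,.155,Q.as_rotvec()]); print(yaw,e,p[:3])
    if best is None or e<best[1]: best=(p,e)
p=best[0]; A=R.from_rotvec(p[3:]).as_matrix(); print(A, 'lean',np.degrees(np.arccos(A[2,2])))
np.save('tongs.npy',p)
E
python3 tf.py; python3 -c "
from h import *
print(status.sense()['position'],status.sense()['q'])"
```

```text
[342, 389]
0.0 0.4016592795770131 [0.5408 0.2245 0.1778]
0.3 0.43564024243629024 [0.5414 0.2247 0.178 ]
[ 0.409  -0.2534  0.2787] [-0.6077 -0.3223  1.7508  0.0001  1.7115 -1.8069]Traceback (most recent call last):
  File "tf.py", line 9, in <module>
    p,e=fit(obs,np.r_[.535,.223,.155,Q.as_rotvec()]); print(yaw,e,p[:3])
        ~~~^^^^^^^^^^^^^^^^^^^^^^^^^^^^^^^^^^^^^^^^^
  File "fit.py", line 24, in fit
    s=least_squares(f,p0,loss='soft_l1',diff_step=1e-4,x_scale=[.01]*3+[.1]*3); return s.x,np.sqrt((s.fun**2).mean())
    return func(*args, **kwargs)
    result = trf(vector_fun.fun, vector_fun.jac, x0, f0, J0, lb, ub, ftol, xtol,
                 gtol, max_nfev, x_scale, loss_function, tr_solver,
                 tr_options.copy(), verbose, callback=callback_wrapped)
    return trf_no_bounds(
        fun, jac, x0, f0, J0, ftol, xtol, gtol, max_nfev, x_scale,
        loss_function, tr_solver, tr_options, verbose, callback=callback)
    J = jac(x)
    self._update_jac()
    ~~~~~~~~~~~~~~~~^^
    self.J = self.jac_wrapped(xp_copy(self.x), f0=self.f)
             ~~~~~~~~~~~~~~~~^^^^
[... 587 characters left out ...]
       ^^^^^^^
    f = np.atleast_1d(self.fun(x, *self.args, **self.kwargs))
                      ~~~~~~~~^^^^^^^^^^^^^^^^^^^^^^^^^^^^^^
    return np.atleast_1d(self.fun(x))
                         ~~~~~~~~^^^
    return self.f(x, *self.args, **self.kwargs)
           ~~~~~~^^^^^^^^^^^^^^^^^^^^^^^^^^^^^^
  File "fit.py", line 21, in f
    q=proj(n,W,T); d=cv2.remap(dt,q[:,0].astype(np.float32)[:,None],q[:,1].astype(np.float32)[:,None],cv2.INTER_LINEAR)[:,0]
  File "h.py", line 12, in proj
    P,m=campose(n,T); p=np.atleast_2d(p); c=(p-P[:3,3])@P[:3,:3]
        ~~~~~~~^^^^^
  File "h.py", line 8, in campose
    m=optics.camera_model(n)
ValueError: time passes only in moves, steps and waits
```

```bash
sed -i 's/^def campose/import functools\n@functools.cache\ndef cm(n): return optics.camera_model(n)\ndef campose/; s/m=optics.camera_model(n)/m=cm(n)/' h.py
cat >> tf.py <<'E'
W=M@A.T+p[:3]
for n in('scene','top'):
    im=cv2.imread(f'pics/{n}1.png')
    b={'scene':(320,160,420,270),'top':(225,140,325,250)}[n]; s=4
    c=cv2.resize(im[b[1]:b[3],b[0]:b[2]],None,fx=s,fy=s,interpolation=cv2.INTER_CUBIC)
    for q in proj(n,W): cv2.circle(c,tuple(int(v) for v in (q-b[:2]+.5)*s),1,(0,255,0),-1)
    globals()['c'+n]=c
cv2.imwrite('pics/ov.png',np.hstack([cscene,ctop]))
E
python3 tf.py
```

```text
[342, 389]
0.0 0.4016592795770131 [0.5408 0.2245 0.1778]
0.3 0.43564024243629024 [0.5414 0.2247 0.178 ]
0.6 0.6154461760328378 [0.5417 0.2238 0.1803]
[[-0.2461  0.8129 -0.5278]
 [-0.9692 -0.2105  0.1278]
 [-0.0072  0.543   0.8397]] lean 32.8920137579696
```

View pics/ov.png

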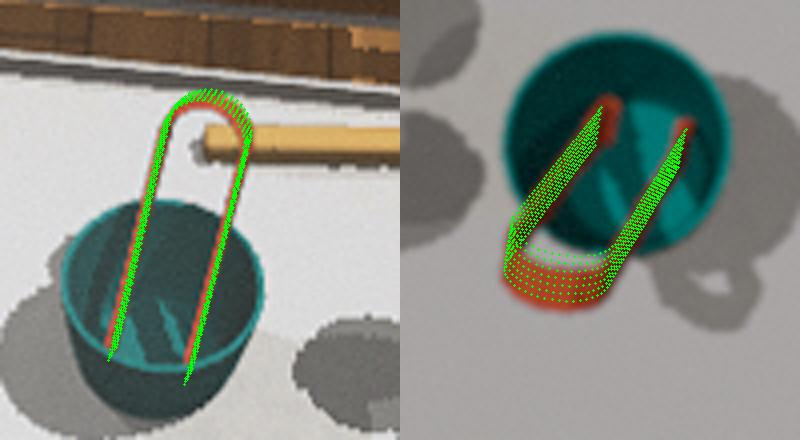

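```bash
sed -i 's/(r>110)&(r>1.9\*g)&(r>1.7\*b)/(r>55)\&(r>1.6*g)\&(r>1.6*b)\&(r-g>35)/; s/d\*np.sqrt(100\/len(d))/(d*np.sqrt(100\/len(d)))[M[:,2]>-.13]/' fit.py
sed -i "s/(330,170,400,270)/(335,180,400,252)/" tf.py; sed -i "s/for n in('scene','top'):/for n,px,dt in obs:/; s/globals()/[c.__setitem__((slice(int((v-b[1])*s),int((v-b[1])*s)+2),slice(int((u-b[0])*s),int((u-b[0])*s)+2)),(255,0,255)) for u,v in px]\n    globals()/" tf.py
python3 tf.py
```

```text
[397, 709]
0.0 0.24312763401317716 [0.5379 0.2256 0.1695]
0.3 0.24504028477376727 [0.5379 0.2259 0.1687]
0.6 0.28552148228821556 [0.5389 0.2255 0.1704]
[[-0.1153  0.8076 -0.5784]
 [-0.9872 -0.0285  0.1569]
 [ 0.1102  0.5891  0.8005]] lean 36.82015072085419
```

View pics/ov.png

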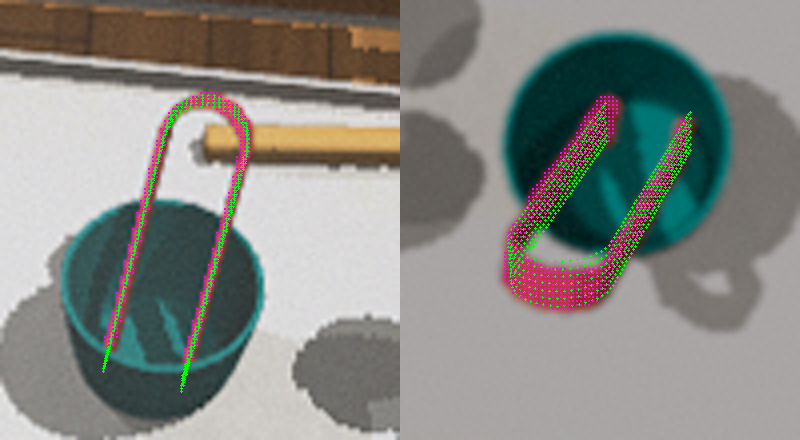

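Now the overlay matches well in both views, apart from an uncertain roll. I'll refit with x horizontal, since both legs lie on the rim, and work out the approach.

```bash
cat > tf2.py <<'E'
from fit import *
obs=masks([('scene','pics/scene1.png',(335,180,400,252)),('top','pics/top1.png',(240,150,310,225))])
def rot(az,lean):
    z=np.r_[np.sin(lean)*np.cos(az),np.sin(lean)*np.sin(az),np.cos(lean)]; x=np.cross([0,0,1],z); x/=np.linalg.norm(x); return np.c_[x,np.cross(z,x),z]
def f(p):
    W=M@rot(*p[3:]).T+p[:3]; r=[]
    for n,px,dt in obs:
        q=proj(n,W); d=cv2.remap(dt,q[:,0].astype(np.float32)[:,None],q[:,1].astype(np.float32)[:,None],cv2.INTER_LINEAR)[:,0]
        r+=[(d*np.sqrt(100/len(d)))[M[:,2]>-.13],cKDTree(q).query(px)[0]*np.sqrt(100/len(px))]
    return np.concatenate(r)
s=least_squares(f,[.538,.2256,.169,np.pi-.2,.63],loss='soft_l1',diff_step=1e-4,x_scale=[.01]*3+[.1]*2)
p=s.x; A=rot(*p[3:]); print(p,np.degrees(p[3:]),np.sqrt((s.fun**2).mean())); print(A)
np.savez('tg.npz',o=p[:3],A=A)
E
python3 tf2.py
cat > go.py <<'E'
from h import *
def go(Rt,pt):
    T=tool(); Rr=T[:3,:3].T@Rt; print('rot deg',np.degrees(R.from_matrix(Rr).as_rotvec()),'then shift',Rt.T@(pt-T[:3,3]),'shift-first',T[:3,:3].T@(pt-T[:3,3]))
E
python3 - <<'E'
from go import *
d=np.load('tg.npz'); o,A=d['o'],d['A']
x=A[:,0]*np.sign(A[1,0]); y=-A[:,2]; Rt=np.c_[x,y,np.cross(x,y)]
print(Rt); go(Rt,o+A[:,2]*.07); go(Rt,o-A[:,2]*.051)
E
```

```text
[0.5382 0.2259 0.1702 2.8708 0.6422] [164.4852  36.7951] 0.18071775125744355
[[-0.2675  0.7716 -0.5771]
 [-0.9636 -0.2142  0.1602]
 [ 0.      0.599   0.8008]]
[[ 0.2675  0.5771 -0.7716]
 [ 0.9636 -0.1602  0.2142]
 [-0.     -0.8008 -0.599 ]]
rot deg [-36.675   -5.5682  -1.8723] then shift [0.4963 0.0146 0.0679] shift-first [0.4892 0.0521 0.0954]
rot deg [-36.675   -5.5682  -1.8723] then shift [0.4963 0.1356 0.0679] shift-first [0.4965 0.1491 0.0234]
```

Emit:
{"api": "send_rows", "payload": {"plan": [{"x": 0, "y": 0, "z": 0, "wx": -7.34, "wy": -1.11, "wz": -0.37}, {"x": 0, "y": 0, "z": 0, "wx": -7.34, "wy": -1.11, "wz": -0.37}, {"x": 0, "y": 0, "z": 0, "wx": -7.34, "wy": -1.11, "wz": -0.37}, {"x": 0, "y": 0, "z": 0, "wx": -7.34, "wy": -1.11, "wz": -0.37}, {"x": 0, "y": 0, "z": 0, "wx": -7.34, "wy": -1.11, "wz": -0.37}], "gripper": 1}}

```text
time_s: 8.65
position: [0.4105, -0.2556, 0.2784]
tool_rot: [-2.218, 0.002, 1.299]
force: [0.0, 0.1, 0.8]
finger_gap: 0.0759
```

Emit:
{"api": "send_rows", "payload": {"plan": [{"x": 0.041, "y": 0, "z": 0.005, "wx": 0, "wy": 0, "wz": 0}, {"x": 0.041, "y": 0, "z": 0.005, "wx": 0, "wy": 0, "wz": 0}, {"x": 0.041, "y": 0, "z": 0.005, "wx": 0, "wy": 0, "wz": 0}, {"x": 0.041, "y": 0, "z": 0.005, "wx": 0, "wy": 0, "wz": 0}, {"x": 0.041, "y": 0, "z": 0.005, "wx": 0, "wy": 0, "wz": 0}]}}

```text
time_s: 9.15
position: [0.4577, -0.0663, 0.2649]
tool_rot: [-2.202, -0.0, 1.298]
force: [1.2, -0.7, 0.0]
finger_gap: 0.0928
```

Emit:
{"api": "send_rows", "payload": {"plan": [{"x": 0.041, "y": 0, "z": 0.005, "wx": 0, "wy": 0, "wz": 0}, {"x": 0.041, "y": 0, "z": 0.005, "wx": 0, "wy": 0, "wz": 0}, {"x": 0.041, "y": 0, "z": 0.005, "wx": 0, "wy": 0, "wz": 0}, {"x": 0.041, "y": 0, "z": 0.005, "wx": 0, "wy": 0, "wz": 0}, {"x": 0.041, "y": 0, "z": 0.005, "wx": 0, "wy": 0, "wz": 0}]}}

```text
time_s: 9.65
position: [0.4925, 0.1339, 0.2504]
tool_rot: [-2.201, -0.001, 1.3]
force: [1.2, -0.7, 0.7]
finger_gap: 0.0927
```

Emit:
{"api": "send_rows", "payload": {"plan": [{"x": 0.041, "y": 0, "z": 0.005, "wx": 0, "wy": 0, "wz": 0}, {"x": 0.041, "y": 0, "z": 0.005, "wx": 0, "wy": 0, "wz": 0}, {"x": 0, "y": 0, "z": 0, "wx": 0, "wy": 0, "wz": 0}]}}

```text
time_s: 9.95
position: [0.5069, 0.2168, 0.2427]
tool_rot: [-2.198, 0.001, 1.303]
force: [0.4, 0.1, 0.2]
finger_gap: 0.0931
```

```bash
cat > tgt.py <<'E'
from go import *
d=np.load('tg.npz'); o,A=d['o'],d['A']
x=A[:,0]*np.sign(A[1,0]); y=-A[:,2]; Rt=np.c_[x,y,np.cross(x,y)]
s=status.sense(); print(s['time_s'],s['position'],s['finger_gap'],s['q']); go(Rt,o+A[:,2]*.07); go(Rt,o-A[:,2]*.051)
T=snap('wrist','w5.png')
for t in('tongs','bowl'):
    for c,p in spot(t,'wrist',T): print(t,c,p,proj('wrist',p,T)[0])
E
python3 tgt.py
```

```text
9.95 [0.5069 0.2168 0.2427] 0.09307814634585883 [ 0.6069 -0.4397  1.9859 -0.504   1.2073 -0.6077]
rot deg [-0.8364  0.1676  0.0286] then shift [0.0171 0.0047 0.0211] shift-first [0.0172 0.005  0.021 ]
rot deg [-0.8364  0.1676  0.0286] then shift [0.0171 0.1257 0.0211] shift-first [0.0171 0.126  0.0193]
bowl 0.8 [0.6091 0.2055 0.0725] [336.2178 166.6631]
```

View pics/w5.png

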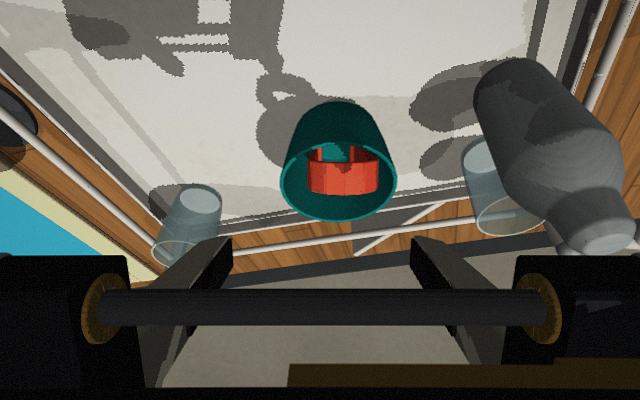

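The wrist view shows the tongs' bend at (343,178), spanning columns 307 to 381, with the bowl behind it. I'll check the fitted model against this view.

```bash
cat > chk.py <<'E'
from fit import *
d=np.load('tg.npz'); o,A=d['o'],d['A']; T=tool()
ob=masks([('wrist','pics/w5.png',(270,110,420,240))])[0]
print('mask',ob[1].min(0),ob[1].max(0))
q=proj('wrist',M@A.T+o,T); b=q[M[:,2]>-.03]; print('model all',q.min(0),q.max(0),'bend',b.min(0),b.max(0))
im=cv2.imread('pics/w5.png'); c=cv2.resize(im[100:240,270:420],None,fx=4,fy=4)
for u in q: cv2.circle(c,tuple(int(v) for v in (u-[270,100]+.5)*4),1,(0,255,0),-1)
cv2.imwrite('pics/w5o.png',c)
# joint refit incl wrist
import tf2
obs=tf2.obs+[ob]
def f(p):
    W=M@tf2.rot(*p[3:]).T+p[:3]; r=[]
    for n,px,dt in obs:
        q=proj(n,W,T); r+=[cKDTree(q).query(px)[0]*np.sqrt(100/len(px))]
        d=cv2.remap(dt,q[:,0].astype(np.float32)[:,None],q[:,1].astype(np.float32)[:,None],cv2.INTER_LINEAR)[:,0]
        r+=[(d*np.sqrt(100/len(d)))[M[:,2]>(-.02 if n=='wrist' else -.13)]]
    return np.concatenate(r)
s=least_squares(f,tf2.p,loss='soft_l1',diff_step=1e-4,x_scale=[.01]*3+[.1]*2); p=s.x
print('joint',p[:3],np.degrees(p[3:]),np.sqrt((s.fun**2).mean())); np.savez('tg.npz',o=p[:3],A=tf2.rot(*p[3:]))
E
python3 chk.py; python3 - <<'E'
import sys; sys.path.insert(0,'.')
from go import *
d=np.load('tg.npz'); o,A=d['o'],d['A']
x=A[:,0]*np.sign(A[1,0]); y=-A[:,2]; Rt=np.c_[x,y,np.cross(x,y)]
go(Rt,o+A[:,2]*.07); go(Rt,o-A[:,2]*.051)
E
```

```text
mask [301. 146.] [415. 234.]
model all [316.0345 148.9096] [380.57   201.2809] bend [316.0345 163.4474] [380.57   201.2809]
[0.5382 0.2259 0.1702 2.8708 0.6422] [164.4852  36.7951] 0.18071775125744355
[[-0.2675  0.7716 -0.5771]
 [-0.9636 -0.2142  0.1602]
 [ 0.      0.599   0.8008]]
joint [0.5366 0.224  0.1668] [165.2027  37.7272] 0.4364598519772733
rot deg [-1.6746 -0.6072 -0.4766] then shift [0.0187 0.0072 0.0267] shift-first [0.0185 0.0078 0.0267]
rot deg [-1.6746 -0.6072 -0.4766] then shift [0.0187 0.1282 0.0267] shift-first [0.0195 0.1288 0.0232]
```

```bash
sed -i 's/(270,110,420,240)/(290,135,395,202)/' chk.py; python3 chk.py | grep -v '\['; python3 - <<'E'
import sys; sys.path.insert(0,'.')
from fit import *
T=tool(); ob=masks([('wrist','pics/w5.png',(290,135,395,202))])[0]; px=ob[1]
for r in range(140,202,6):
    u=px[px[:,1]==r][:,0]; print(r,u.min() if len(u) else None,u.max() if len(u) else None,len(u))
d=np.load('tg.npz'); print(d['o'],d['A'])
q=proj('wrist',M@d['A'].T+d['o'],T); b=q[M[:,2]>-.03]; print(b.min(0),b.max(0))
im=cv2.imread('pics/w5.png'); c=cv2.resize(im[100:240,270:420],None,fx=4,fy=4)
for u in q: cv2.circle(c,tuple(int(v) for v in (u-[270,100]+.5)*4),1,(0,255,0),-1)
cv2.imwrite('pics/w5o.png',c)
E
```

```text
140 None None 0
146 350.0 354.0 5
152 312.0 363.0 23
158 309.0 375.0 32
164 308.0 378.0 71
170 308.0 378.0 71
176 308.0 377.0 70
182 308.0 377.0 70
188 309.0 376.0 68
194 326.0 361.0 36
200 None None 0
[0.5363 0.2241 0.1652] [[-0.2518  0.7597 -0.5996]
 [-0.9678 -0.1976  0.156 ]
 [ 0.      0.6195  0.785 ]]
[313.4183 158.2101] [377.2964 194.7739]
```

View pics/w5o.png

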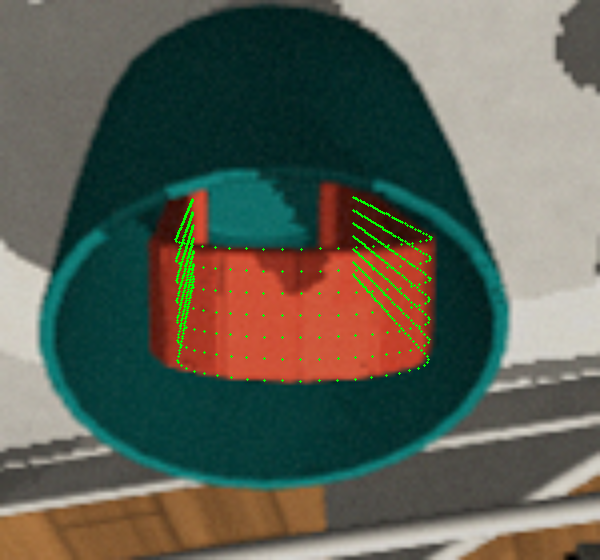

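The model is drawn on the mid-surface and overlays the bend well, with at most 2 mm sideways error. Centring, then advancing along the legs and closing.

Emit:
{"api": "send_rows", "payload": {"plan": [{"x": 0.017, "y": 0, "z": 0.027, "wx": -1.0, "wy": 0, "wz": 0}, {"x": 0, "y": 0.03, "z": 0, "wx": 0, "wy": 0, "wz": 0}, {"x": 0, "y": 0.03, "z": 0, "wx": 0, "wy": 0, "wz": 0}, {"x": 0, "y": 0.0, "z": 0, "wx": 0, "wy": 0, "wz": 0}]}}

```text
time_s: 10.5
position: [0.5251, 0.223, 0.1777]
tool_rot: [-2.216, 0.002, 1.296]
force: [-0.2, 0.2, 0.2]
finger_gap: 0.0929
```

```bash
python3 - <<'E'
from go import *
d=np.load('tg.npz'); o,A=d['o'],d['A']
x=A[:,0]*np.sign(A[1,0]); y=-A[:,2]; Rt=np.c_[x,y,np.cross(x,y)]
s=status.sense(); print(s['position'],s['force']); T=tool()
print('origin in tool',T[:3,:3].T@(o-T[:3,3])); go(Rt,o-A[:,2]*.051)
E
```

```text
[0.5251 0.223  0.1777] [-0.1767  0.17    0.165 ]
origin in tool [ 0.0042  0.0163 -0.0008]
rot deg [-1.337  -0.8337 -0.8054] then shift [ 0.0039  0.0674 -0.0005] shift-first [ 0.0049  0.0673 -0.002 ]
```

Emit:
{"api": "send_rows", "payload": {"plan": [{"x": 0.002, "y": 0.025, "z": 0, "wx": 0, "wy": 0, "wz": 0}, {"x": 0, "y": 0.025, "z": -0.001, "wx": 0, "wy": 0, "wz": 0}, {"x": 0, "y": 0.017, "z": 0, "wx": 0, "wy": 0, "wz": 0}, {"x": 0, "y": 0, "z": 0, "wx": 0, "wy": 0, "wz": 0}]}}

```text
time_s: 10.9
position: [0.5653, 0.2145, 0.1273]
tool_rot: [-2.217, 0.001, 1.296]
force: [-0.2, 0.5, 0.9]
finger_gap: 0.0931
```

Emit:
{"api": "send_rows", "payload": {"plan": [{"x": 0, "y": 0, "z": 0, "wx": 0, "wy": 0, "wz": 0}, {"x": 0, "y": 0, "z": 0, "wx": 0, "wy": 0, "wz": 0}, {"x": 0, "y": 0, "z": 0, "wx": 0, "wy": 0, "wz": 0}, {"x": 0, "y": 0, "z": 0, "wx": 0, "wy": 0, "wz": 0}, {"x": 0, "y": 0, "z": 0, "wx": 0, "wy": 0, "wz": 0}], "gripper": 0.3}}

```text
time_s: 11.4
position: [0.5651, 0.2164, 0.1283]
tool_rot: [-2.218, -0.001, 1.299]
force: [-0.2, 0.4, 0.8]
finger_gap: 0.058
```

Emit:
{"api": "send_rows", "payload": {"plan": [{"x": 0, "y": 0, "z": 0, "wx": 0, "wy": 0, "wz": 0}, {"x": 0, "y": 0, "z": 0, "wx": 0, "wy": 0, "wz": 0}, {"x": 0, "y": 0, "z": 0, "wx": 0, "wy": 0, "wz": 0}, {"x": 0, "y": 0, "z": 0, "wx": 0, "wy": 0, "wz": 0}, {"x": 0, "y": 0, "z": 0, "wx": 0, "wy": 0, "wz": 0}]}}

```text
time_s: 11.9
position: [0.5653, 0.2163, 0.128]
tool_rot: [-2.218, -0.001, 1.299]
force: [-1.2, 1.0, 2.2]
finger_gap: 0.0554
```

```bash
python3 - <<'E'
from go import *
T=tool(); print(status.sense()); snap('scene','s6.png'); print(spot('tongs','scene'),spot('bowl','scene'))
print('world up in tool',T[:3,:3].T@[0,0,1], 'toward robot-x',T[:3,:3].T@[-1,0,0])
E
```

```text
{'time_s': 11.9, 'q': array([ 0.5433, -0.2591,  2.0464, -0.566 ,  0.9573, -0.517 ]), 'dq': array([-0.0009,  0.0004,  0.0008, -0.0001,  0.0004,  0.0008]), 'tau': array([ -1.3008, -37.6953, -58.8924,  -2.1307,  -0.6791,  -0.0005]), 'position': array([0.5653, 0.2163, 0.128 ]), 'tool_rot': array([-2.2181, -0.001 ,  1.2987]), 'force': array([-1.1559,  0.9684,  2.1961]), 'ft_torque': array([0.427 , 0.0986, 0.2647]), 'finger_gap': 0.05537017062780339}
[(0.7, array([0.5822, 0.2129, 0.1116]))] [(0.93, array([0.5955, 0.2046, 0.056 ])), (0.7, array([ 0.405 , -0.2479,  0.102 ]))]
world up in tool [ 0.001  -0.7977 -0.603 ] toward robot-x [-0.2688 -0.5811  0.7682]
```

Gripped at 55 mm. Lifting straight up.

Emit:
{"api": "send_rows", "payload": {"plan": [{"x": 0, "y": -0.012, "z": -0.009, "wx": 0, "wy": 0, "wz": 0}, {"x": 0, "y": -0.024, "z": -0.018, "wx": 0, "wy": 0, "wz": 0}, {"x": 0, "y": -0.024, "z": -0.018, "wx": 0, "wy": 0, "wz": 0}, {"x": 0, "y": -0.024, "z": -0.018, "wx": 0, "wy": 0, "wz": 0}, {"x": 0, "y": -0.024, "z": -0.018, "wx": 0, "wy": 0, "wz": 0}]}}

```text
time_s: 12.55
position: [0.5643, 0.2159, 0.2648]
tool_rot: [-2.217, -0.0, 1.298]
force: [0.3, -0.4, -1.4]
finger_gap: 0.0558
```

Emit:
{"api": "send_rows", "payload": {"plan": [{"x": 0, "y": -0.024, "z": -0.018, "wx": 0, "wy": 0, "wz": 0}, {"x": 0, "y": -0.024, "z": -0.018, "wx": 0, "wy": 0, "wz": 0}, {"x": 0, "y": -0.024, "z": -0.018, "wx": 0, "wy": 0, "wz": 0}, {"x": 0, "y": 0, "z": 0, "wx": 0, "wy": 0, "wz": 0}]}}

```text
time_s: 12.95
position: [0.5645, 0.2162, 0.3585]
tool_rot: [-2.222, -0.004, 1.298]
force: [-1.2, 0.6, -1.8]
finger_gap: 0.0554
```

```bash
python3 - <<'E'
from go import *
T=tool(); s=status.sense(); print(s['position'],s['tool_rot'],s['finger_gap'])
for n in('scene','top'):
    snap(n,n+'7.png'); print(spot('tongs',n),spot('bowl',n))
# target: tool down, yaw 0 ; above rail
Rt=R.from_euler('xyz',[-np.pi/2,0,-.0174]).as_matrix(); go(Rt,np.r_[.397,-.247,.35])
E
```

```text
[0.5645 0.2162 0.3585] [-2.2218 -0.0045  1.2985] 0.05543830963807825
[(0.86, array([0.5921, 0.2075, 0.328 ])), (0.16, array([0.593 , 0.2043, 0.0538]))] [(0.39, array([ 0.4028, -0.2414,  0.103 ]))]
[(0.89, array([0.5892, 0.2202, 0.3245]))] [(0.92, array([0.6313, 0.2047, 0.0268]))]
rot deg [31.4549 72.6115 24.2585] then shift [-0.159   0.0015 -0.4659] shift-first [-0.491  -0.0205  0.0302]
```

The tongs are clear of the bowl and firmly held. Now I'll turn upright and square to the rail, then travel over it.

Emit:
{"api": "send_rows", "payload": {"plan": [{"x": 0, "y": 0, "z": 0, "wx": 3.15, "wy": 7.26, "wz": 2.43}, {"x": 0, "y": 0, "z": 0, "wx": 3.15, "wy": 7.26, "wz": 2.43}, {"x": 0, "y": 0, "z": 0, "wx": 3.15, "wy": 7.26, "wz": 2.43}, {"x": 0, "y": 0, "z": 0, "wx": 3.15, "wy": 7.26, "wz": 2.43}, {"x": 0, "y": 0, "z": 0, "wx": 3.15, "wy": 7.26, "wz": 2.43}]}}

```text
time_s: 13.75
position: [0.5642, 0.2164, 0.352]
tool_rot: [-1.891, -0.111, 0.635]
force: [-0.1, 0.3, -0.7]
finger_gap: 0.0554
```

Emit:
{"api": "send_rows", "payload": {"plan": [{"x": 0, "y": 0, "z": 0, "wx": 3.15, "wy": 7.26, "wz": 2.43}, {"x": 0, "y": 0, "z": 0, "wx": 3.15, "wy": 7.26, "wz": 2.43}, {"x": 0, "y": 0, "z": 0, "wx": 3.15, "wy": 7.26, "wz": 2.43}, {"x": 0, "y": 0, "z": 0, "wx": 3.15, "wy": 7.26, "wz": 2.43}, {"x": 0, "y": 0, "z": 0, "wx": 3.15, "wy": 7.26, "wz": 2.43}]}}

```text
time_s: 14.25
position: [0.5644, 0.2163, 0.352]
tool_rot: [-1.568, 0.002, -0.022]
force: [0.7, -0.5, -1.8]
finger_gap: 0.0556
```

```bash
cat > rg.py <<'E'
from go import *
s=status.sense(); print(s['time_s'],s['position'],s['tool_rot'],s['finger_gap'],s['q'])
Rt=R.from_euler('xyz',[-np.pi/2,0,-.0174]).as_matrix(); go(Rt,np.r_[.397,-.247,.35])
E
python3 rg.py
```

```text
14.25 [0.5644 0.2163 0.352 ] [-1.5683  0.0025 -0.0223] 0.05561552000342454 [ 0.3222 -0.0406  1.3889  0.0033  1.7947  0.3452]
rot deg [-0.1453 -0.2829 -0.1422] then shift [-0.1593  0.002  -0.4661] shift-first [-0.157   0.0012 -0.4669]
```

Emit:
{"api": "send_rows", "payload": {"plan": [{"x": -0.0145, "y": 0, "z": -0.0424, "wx": 0, "wy": 0, "wz": 0}, {"x": -0.0145, "y": 0, "z": -0.0424, "wx": 0, "wy": 0, "wz": 0}, {"x": -0.0145, "y": 0, "z": -0.0424, "wx": 0, "wy": 0, "wz": 0}, {"x": -0.0145, "y": 0, "z": -0.0424, "wx": 0, "wy": 0, "wz": 0}, {"x": -0.0145, "y": 0, "z": -0.0424, "wx": 0, "wy": 0, "wz": 0}]}}

```text
time_s: 14.75
position: [0.4872, 0.0041, 0.3518]
tool_rot: [-1.57, 0.0, -0.017]
force: [0.8, -0.4, -0.3]
finger_gap: 0.0552
```

Emit:
{"api": "send_rows", "payload": {"plan": [{"x": -0.0145, "y": 0, "z": -0.0424, "wx": 0, "wy": 0, "wz": 0}, {"x": -0.0145, "y": 0, "z": -0.0424, "wx": 0, "wy": 0, "wz": 0}, {"x": -0.0145, "y": 0, "z": -0.0424, "wx": 0, "wy": 0, "wz": 0}, {"x": -0.0145, "y": 0, "z": -0.0424, "wx": 0, "wy": 0, "wz": 0}, {"x": -0.0145, "y": 0, "z": -0.0424, "wx": 0, "wy": 0, "wz": 0}]}}

```text
time_s: 15.25
position: [0.4109, -0.2066, 0.3517]
tool_rot: [-1.57, -0.0, -0.017]
force: [1.2, -1.1, -1.8]
finger_gap: 0.0555
```

Emit:
{"api": "send_rows", "payload": {"plan": [{"x": -0.0145, "y": 0, "z": -0.0424, "wx": 0, "wy": 0, "wz": 0}, {"x": 0, "y": 0, "z": 0, "wx": 0, "wy": 0, "wz": 0}, {"x": 0, "y": 0, "z": 0, "wx": 0, "wy": 0, "wz": 0}]}}

```text
time_s: 15.55
position: [0.3964, -0.2479, 0.3515]
tool_rot: [-1.569, 0.0, -0.02]
force: [-0.0, 1.0, -0.9]
finger_gap: 0.0555
```

```bash
python3 rg.py; cat > bar.py <<'E'
from h import *
import sys
f=sys.argv[1]
T=snap('wrist',f); print([ (c,p) for c,p in spot('rail','wrist',T)],[ (c,p) for c,p in spot('tongs','wrist',T)])
for z in (.086,): print('predicted bar ends px',proj('wrist',np.array([[.3986,-.1168,z],[.397,-.247,z],[.395,-.367,z]]),T))
snap('scene','s_'+f);print('sc',spot('rail','scene'),spot('tongs','scene'))
a=cv2.imread('pics/'+f); b=cv2.imread('pics/s_'+f)[60:260,130:450]
cv2.imwrite('pics/j_'+f,np.vstack([cv2.resize(a,(480,300)),cv2.resize(b,(480,300))]))
E
python3 bar.py w8.png
```

```text
15.55 [ 0.3964 -0.2479  0.3515] [-1.569   0.0003 -0.0196] 0.05553070959918846 [-0.6144 -0.3391  1.6468  0.0014  1.8352 -0.5944]
rot deg [-0.1053 -0.1269 -0.0149] then shift [0.0006 0.0015 0.0009] shift-first [0.0006 0.0015 0.0009]
[(0.65, array([ 0.3955, -0.2282,  0.0988]))] [(0.93, array([ 0.3971, -0.2363,  0.3876]))]
predicted bar ends px [[320.5464  63.7231]
 [321.474  172.7619]
 [321.832  259.7323]]
sc [(0.33, array([ 0.4027, -0.2437,  0.1024]))] [(0.55, array([ 0.4006, -0.243 ,  0.3045]))]
```

View pics/j_w8.png

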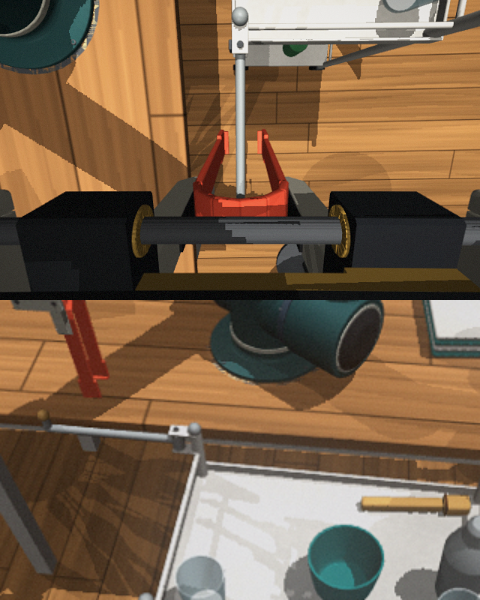

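The wrist view shows the bar at column ~320 (full scale), midway between the claws and in line with the tongs. Lowering straight down.

Emit:
{"api": "send_rows", "payload": {"plan": [{"x": 0, "y": 0.025, "z": 0, "wx": 0, "wy": 0, "wz": 0}, {"x": 0, "y": 0.025, "z": 0, "wx": 0, "wy": 0, "wz": 0}, {"x": 0, "y": 0.025, "z": 0, "wx": 0, "wy": 0, "wz": 0}, {"x": 0, "y": 0.025, "z": 0, "wx": 0, "wy": 0, "wz": 0}, {"x": 0, "y": 0.02, "z": 0, "wx": 0, "wy": 0, "wz": 0}]}}

```text
time_s: 16.35
position: [0.397, -0.2464, 0.2308]
tool_rot: [-1.569, -0.0, -0.016]
force: [-0.1, 0.1, -0.1]
finger_gap: 0.0553
```

Emit:
{"api": "send_rows", "payload": {"plan": [{"x": 0, "y": 0.02, "z": 0, "wx": 0, "wy": 0, "wz": 0}, {"x": 0, "y": 0.02, "z": 0, "wx": 0, "wy": 0, "wz": 0}, {"x": 0, "y": 0.02, "z": 0, "wx": 0, "wy": 0, "wz": 0}, {"x": 0, "y": 0, "z": 0, "wx": 0, "wy": 0, "wz": 0}]}}

```text
time_s: 16.75
position: [0.3964, -0.246, 0.1698]
tool_rot: [-1.568, 0.002, -0.016]
force: [-0.2, -1.0, -1.6]
finger_gap: 0.0554
```

Emit:
{"api": "send_rows", "payload": {"plan": [{"x": 0, "y": 0.025, "z": 0, "wx": 0, "wy": 0, "wz": 0}, {"x": 0, "y": 0.025, "z": 0, "wx": 0, "wy": 0, "wz": 0}, {"x": 0, "y": 0.025, "z": 0, "wx": 0, "wy": 0, "wz": 0}, {"x": 0, "y": 0.02, "z": 0, "wx": 0, "wy": 0, "wz": 0}, {"x": 0, "y": 0, "z": 0, "wx": 0, "wy": 0, "wz": 0}]}}

```text
time_s: 17.25
position: [0.3965, -0.2463, 0.0759]
tool_rot: [-1.568, 0.002, -0.017]
force: [0.8, -0.3, -0.2]
finger_gap: 0.0554
```

```bash
python3 rg.py; python3 bar.py w9.png
```

```text
17.25 [ 0.3965 -0.2463  0.0759] [-1.5681  0.0016 -0.0167] 0.05540522396051766 [-0.6112 -0.2761  2.0446  0.0013  1.376  -0.5948]
rot deg [-0.1516  0.0414 -0.0934] then shift [ 0.0005 -0.2741 -0.0007] shift-first [ 0.     -0.2741 -0.    ]
[(0.56, array([ 0.3979, -0.1847,  0.1001]))] [(0.87, array([ 0.3984, -0.2317,  0.1125]))]
predicted bar ends px [[320.3861 -41.232 ]
 [322.0496 262.0917]
 [322.2111 455.9032]]
sc [(0.81, array([ 0.4038, -0.1936,  0.0979]))] [(0.68, array([ 0.4214, -0.242 ,  0.0149]))]
```

Emit:
{"api": "send_rows", "payload": {"plan": [{"x": 0, "y": 0.01, "z": 0, "wx": 0, "wy": 0, "wz": 0}, {"x": 0, "y": 0.008, "z": 0, "wx": 0, "wy": 0, "wz": 0}, {"x": 0, "y": 0, "z": 0, "wx": 0, "wy": 0, "wz": 0}]}}

```text
time_s: 17.85
position: [0.3964, -0.2466, 0.0576]
tool_rot: [-1.569, 0.001, -0.017]
force: [-0.5, -0.4, -0.9]
finger_gap: 0.0556
```

Emit:
{"api": "send_rows", "payload": {"plan": [{"x": 0, "y": 0.004, "z": 0, "wx": 0, "wy": 0, "wz": 0}, {"x": 0, "y": 0, "z": 0, "wx": 0, "wy": 0, "wz": 0}, {"x": 0, "y": 0, "z": 0, "wx": 0, "wy": 0, "wz": 0}]}}

```text
time_s: 18.15
position: [0.397, -0.247, 0.0553]
tool_rot: [-1.57, -0.001, -0.017]
force: [0.4, -0.5, -1.3]
finger_gap: 0.0555
```

Emit:
{"api": "send_rows", "payload": {"plan": [{"x": 0, "y": 0.003, "z": 0, "wx": 0, "wy": 0, "wz": 0}, {"x": 0, "y": 0, "z": 0, "wx": 0, "wy": 0, "wz": 0}, {"x": 0, "y": 0, "z": 0, "wx": 0, "wy": 0, "wz": 0}]}}

```text
time_s: 18.45
position: [0.3978, -0.2474, 0.0535]
tool_rot: [-1.571, -0.003, -0.017]
force: [-1.0, 1.5, 11.2]
finger_gap: 0.0556
```

Contact at TCP z ≈ 0.054 (11 N upward), a few mm higher than predicted. I'll look before releasing.

```bash
python3 - <<'E'
from h import *
T=snap('wrist','w10.png'); snap('scene','s10.png'); snap('top','t10.png')
print(status.sense()['force'],status.sense()['time_s'])
for n in('wrist','scene','top'): print(n,spot('tongs',n,T),spot('rail',n,T))
a=cv2.imread('pics/w10.png')[120:320,160:480]; b=cv2.imread('pics/s10.png')[90:240,160:320]; c=cv2.imread('pics/t10.png')[190:340,400:560]
cv2.imwrite('pics/j10.png',np.hstack([np.vstack([cv2.resize(a,(400,250),interpolation=2),cv2.resize(c,(400,350),interpolation=2)]),cv2.resize(b,(400,600),fx=0,fy=0,interpolation=2) if 0 else np.vstack([cv2.resize(b,(400,375),interpolation=2),np.zeros((225,400,3),np.uint8)])]))
E
```

```text
[-0.2475  1.8572 10.2777] 18.6
wrist [(0.97, array([ 0.4026, -0.2326,  0.0935]))] [(0.75, array([ 0.3972, -0.1847,  0.0948]))]
scene [(0.74, array([ 0.417 , -0.2421, -0.0109]))] [(0.81, array([ 0.4026, -0.1957,  0.1012]))]
top [(0.92, array([ 0.4063, -0.2338,  0.0814]))] [(0.76, array([ 0.4013, -0.1803,  0.0947])), (0.44, array([ 0.5544,  0.1788, -0.0008]))]
```

View pics/j10.png

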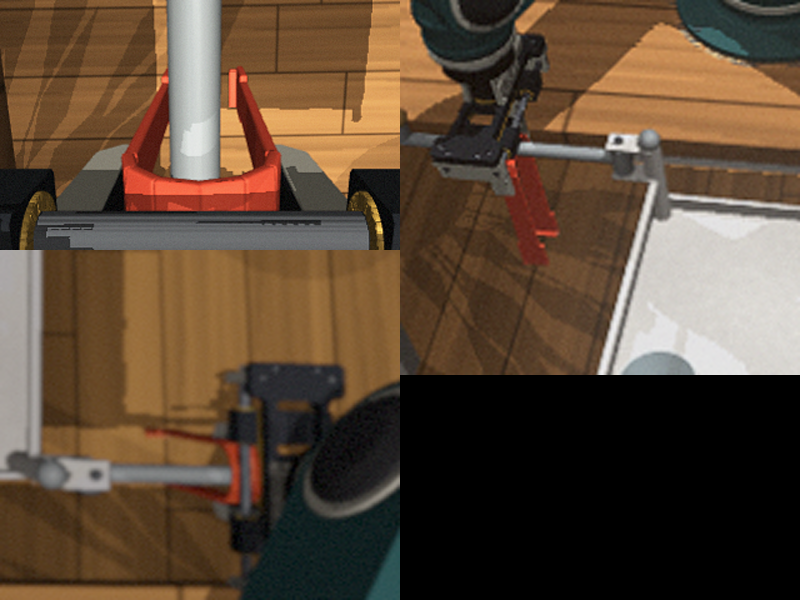

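The bar is under the bend with a leg on each side, offset by about 3 mm. I'll measure the lean from the red masks before letting go.

```bash
cat > lean.py <<'E'
from fit import *
import sys
k,cams=sys.argv[1],sys.argv[2:]
T=tool(); bx={'scene':(200,130,235,215),'top':(440,240,515,320),'wrist':(240,160,400,285)}
fn={'scene':'s','top':'t','wrist':'w'}
obs=masks([(n,f'pics/{fn[n]}{k}.png',bx[n]) for n in cams]); print([(o[0],len(o[1]),o[1].min(0),o[1].max(0)) for o in obs])
def f(p):
    W=M@R.from_euler('zyx',[np.pi+p[5],p[4],p[3]]).as_matrix().T+p[:3]; r=[]
    for n,px,dt in obs: r+=[cKDTree(proj(n,W,T)).query(px)[0]*np.sqrt(100/len(px))]
    return np.r_[np.concatenate(r),(p[4])*30,(p[5]+.017)*30]
s=least_squares(f,[.397,-.247,.1,0,0,0],loss='soft_l1',diff_step=1e-4,x_scale=[.01]*3+[.1]*3); p=s.x
print('origin',p[:3],'rot deg',np.degrees(p[3:]),'rms',np.sqrt((s.fun**2).mean()),'TCP',T[:3,3])
E
python3 lean.py 10 scene top wrist; python3 lean.py 10 scene top; python3 lean.py 10 scene wrist
```

```text
[('scene', 608, array([202., 136.]), array([223., 196.])), ('top', 437, array([458., 266.]), array([504., 298.])), ('wrist', 6290, array([257., 172.]), array([384., 284.]))]
origin [ 0.398  -0.2426  0.1034] rot deg [ 0.3589 -0.2062  1.0219] rms 0.33406045366525106 TCP [ 0.3978 -0.2474  0.0536]
[('scene', 608, array([202., 136.]), array([223., 196.])), ('top', 437, array([458., 266.]), array([504., 298.]))]
origin [ 0.3958 -0.2448  0.0961] rot deg [ 0.8472 -1.7402  0.4721] rms 0.2890569674182611 TCP [ 0.3978 -0.2474  0.0536]
[('scene', 608, array([202., 136.]), array([223., 196.])), ('wrist', 6290, array([257., 172.]), array([384., 284.]))]
origin [ 0.398  -0.2426  0.1035] rot deg [ 0.3284 -0.0845  0.8807] rms 0.3323809142217322 TCP [ 0.3978 -0.2474  0.0536]
```

Upright within about 1° and resting on the bar. I'll relieve the preload, hold, open, then rise straight up.

Emit:
{"api": "send_rows", "payload": {"plan": [{"x": 0, "y": -0.001, "z": 0, "wx": 0, "wy": 0, "wz": 0}, {"x": 0, "y": 0, "z": 0, "wx": 0, "wy": 0, "wz": 0}, {"x": 0, "y": 0, "z": 0, "wx": 0, "wy": 0, "wz": 0}]}}

```text
time_s: 19.2
position: [0.3972, -0.2472, 0.0535]
tool_rot: [-1.57, -0.001, -0.017]
force: [0.6, 0.0, 3.6]
finger_gap: 0.0554
```

Emit:
{"api": "send_rows", "payload": {"plan": [{"x": 0, "y": 0, "z": 0, "wx": 0, "wy": 0, "wz": 0}, {"x": 0, "y": 0, "z": 0, "wx": 0, "wy": 0, "wz": 0}, {"x": 0, "y": 0, "z": 0, "wx": 0, "wy": 0, "wz": 0}, {"x": 0, "y": 0, "z": 0, "wx": 0, "wy": 0, "wz": 0}, {"x": 0, "y": 0, "z": 0, "wx": 0, "wy": 0, "wz": 0}], "gripper": 0.85}}

```text
time_s: 19.7
position: [0.397, -0.247, 0.0531]
tool_rot: [-1.57, -0.001, -0.017]
force: [0.4, 0.1, -0.4]
finger_gap: 0.0789
```

Emit:
{"api": "send_rows", "payload": {"plan": [{"x": 0, "y": 0, "z": 0, "wx": 0, "wy": 0, "wz": 0}, {"x": 0, "y": 0, "z": 0, "wx": 0, "wy": 0, "wz": 0}, {"x": 0, "y": 0, "z": 0, "wx": 0, "wy": 0, "wz": 0}, {"x": 0, "y": 0, "z": 0, "wx": 0, "wy": 0, "wz": 0}, {"x": 0, "y": 0, "z": 0, "wx": 0, "wy": 0, "wz": 0}]}}

```text
time_s: 20.2
position: [0.397, -0.247, 0.0532]
tool_rot: [-1.57, -0.001, -0.017]
force: [-0.7, -0.1, -0.2]
finger_gap: 0.0791
```

```bash
python3 - <<'E'
from h import *
snap('wrist','w11.png'); snap('scene','s11.png'); snap('top','t11.png'); s=status.sense(); print(s['time_s'],s['force'],s['finger_gap'])
E
python3 lean.py 11 scene top wrist
```

```text
20.35 [ 0.1674 -0.0602  0.1713] 0.07891502227195556
[('scene', 560, array([201., 142.]), array([223., 192.])), ('top', 501, array([458., 272.]), array([504., 300.])), ('wrist', 6258, array([241., 175.]), array([380., 284.]))]
origin [ 0.396  -0.2424  0.1043] rot deg [ 0.3521  2.1349 -0.7987] rms 0.34611911311872673 TCP [ 0.397  -0.247   0.0532]
```

Released, and still hanging on the bar with zero force on the tool. Retracting upward.

Emit:
{"api": "send_rows", "payload": {"plan": [{"x": 0, "y": -0.01, "z": 0, "wx": 0, "wy": 0, "wz": 0}, {"x": 0, "y": -0.02, "z": 0, "wx": 0, "wy": 0, "wz": 0}, {"x": 0, "y": -0.03, "z": 0, "wx": 0, "wy": 0, "wz": 0}, {"x": 0, "y": -0.04, "z": 0, "wx": 0, "wy": 0, "wz": 0}, {"x": 0, "y": -0.04, "z": 0, "wx": 0, "wy": 0, "wz": 0}]}}

```text
time_s: 20.85
position: [0.3966, -0.2469, 0.1954]
tool_rot: [-1.57, -0.001, -0.017]
force: [-0.7, 0.4, 0.2]
finger_gap: 0.0793
```

Emit:
{"api": "send_rows", "payload": {"plan": [{"x": 0, "y": -0.04, "z": 0, "wx": 0, "wy": 0, "wz": 0}, {"x": 0, "y": -0.04, "z": 0, "wx": 0, "wy": 0, "wz": 0}, {"x": 0, "y": 0, "z": 0, "wx": 0, "wy": 0, "wz": 0}, {"x": 0, "y": 0, "z": 0, "wx": 0, "wy": 0, "wz": 0}, {"x": 0, "y": 0, "z": 0, "wx": 0, "wy": 0, "wz": 0}]}}

```text
time_s: 21.35
position: [0.3966, -0.247, 0.2723]
tool_rot: [-1.569, 0.0, -0.017]
force: [0.3, -0.4, -0.6]
finger_gap: 0.079
```

Emit:
{"api": "send_rows", "payload": {"plan": [{"x": 0, "y": 0, "z": 0, "wx": 0, "wy": 0, "wz": 0}, {"x": 0, "y": 0, "z": 0, "wx": 0, "wy": 0, "wz": 0}, {"x": 0, "y": 0, "z": 0, "wx": 0, "wy": 0, "wz": 0}, {"x": 0, "y": 0, "z": 0, "wx": 0, "wy": 0, "wz": 0}, {"x": 0, "y": 0, "z": 0, "wx": 0, "wy": 0, "wz": 0}]}}

```text
time_s: 21.85
position: [0.3969, -0.2472, 0.2731]
tool_rot: [-1.57, -0.001, -0.017]
force: [0.3, 0.4, -0.1]
finger_gap: 0.0791
```

Emit:
{"api": "send_rows", "payload": {"plan": [{"x": 0, "y": 0, "z": 0, "wx": 0, "wy": 0, "wz": 0}, {"x": 0, "y": 0, "z": 0, "wx": 0, "wy": 0, "wz": 0}, {"x": 0, "y": 0, "z": 0, "wx": 0, "wy": 0, "wz": 0}, {"x": 0, "y": 0, "z": 0, "wx": 0, "wy": 0, "wz": 0}, {"x": 0, "y": 0, "z": 0, "wx": 0, "wy": 0, "wz": 0}]}}

```text
time_s: 22.35
position: [0.3969, -0.2472, 0.2733]
tool_rot: [-1.57, -0.001, -0.017]
force: [0.9, -0.2, -0.9]
finger_gap: 0.0792
```

```bash
python3 - <<'E'
from h import *
import time
ims=[]
for k in('12','13'):
    T=snap('wrist',f'w{k}.png'); snap('scene',f's{k}.png'); snap('top',f't{k}.png')
a,b=[cv2.imread(f'pics/s{k}.png').astype(int)[120:230,190:250] for k in('12','13')]; print('scene change',np.abs(a-b).mean(),np.abs(a-b).max())
print(status.sense()['time_s'],status.sense()['force'])
for n in('wrist','scene','top'): print(n,spot('tongs',n,T),spot('rail',n,T),spot('bowl',n,T))
E
sed -i "s/'wrist':(240,160,400,285)/'wrist':(240,120,400,245)/" lean.py
python3 lean.py 13 scene top wrist;python3 lean.py 12 scene top; python3 lean.py 13 scene top
```

```text
scene change 2.86 22
22.65 [-0.0472  0.5446  0.7902]
wrist [(0.96, array([ 0.4004, -0.2397,  0.099 ])), (0.45, array([ 0.3958, -0.2159,  0.0928]))] [(0.97, array([ 0.3954, -0.2132,  0.1008]))] []
scene [(0.77, array([ 0.4147, -0.2459,  0.0137]))] [(0.89, array([ 0.4006, -0.2573,  0.098 ]))] [(0.73, array([0.596 , 0.2031, 0.0531])), (0.71, array([0.6882, 0.3842, 0.0745])), (0.56, array([0.6742, 0.1766, 0.0022]))]
top [(0.6, array([ 0.3999, -0.2385,  0.0887]))] [(0.93, array([ 0.3978, -0.2778,  0.0961]))] [(0.67, array([0.6318, 0.2132, 0.0254]))]
[('scene', 714, array([200., 142.]), array([223., 193.])), ('top', 603, array([458., 270.]), array([505., 300.])), ('wrist', 1688, array([251., 151.]), array([390., 197.]))]
origin [ 0.3966 -0.2438  0.0985] rot deg [0.665  1.6867 0.8381] rms 0.46768385452623473 TCP [ 0.3969 -0.2472  0.2732]
[('scene', 713, array([200., 142.]), array([223., 193.])), ('top', 604, array([458., 270.]), array([505., 300.]))]
origin [ 0.3952 -0.2455  0.0976] rot deg [0.8205 1.1524 1.3827] rms 0.26415491337114716 TCP [ 0.3969 -0.2472  0.2732]
[('scene', 714, array([200., 142.]), array([223., 193.])), ('top', 603, array([458., 270.]), array([505., 300.]))]
origin [ 0.3955 -0.2456  0.0976] rot deg [0.669  1.2473 1.7256] rms 0.26386805561258486 TCP [ 0.3969 -0.2472  0.2732]
```

Everything checks out. I'll wait one more second for any swing to settle, then hand in.

Emit:
{"api": "send_rows", "payload": {"plan": [{"x": 0, "y": 0, "z": 0, "wx": 0, "wy": 0, "wz": 0}, {"x": 0, "y": 0, "z": 0, "wx": 0, "wy": 0, "wz": 0}, {"x": 0, "y": 0, "z": 0, "wx": 0, "wy": 0, "wz": 0}, {"x": 0, "y": 0, "z": 0, "wx": 0, "wy": 0, "wz": 0}, {"x": 0, "y": 0, "z": 0, "wx": 0, "wy": 0, "wz": 0}]}}

```text
time_s: 23.6
position: [0.3969, -0.2473, 0.2732]
tool_rot: [-1.57, -0.001, -0.017]
force: [-0.9, -0.3, -0.3]
finger_gap: 0.0792
```

Emit:
{"api": "send_rows", "payload": {"plan": [{"x": 0, "y": 0, "z": 0, "wx": 0, "wy": 0, "wz": 0}, {"x": 0, "y": 0, "z": 0, "wx": 0, "wy": 0, "wz": 0}, {"x": 0, "y": 0, "z": 0, "wx": 0, "wy": 0, "wz": 0}, {"x": 0, "y": 0, "z": 0, "wx": 0, "wy": 0, "wz": 0}, {"x": 0, "y": 0, "z": 0, "wx": 0, "wy": 0, "wz": 0}]}}

```text
time_s: 24.1
position: [0.3969, -0.2472, 0.2732]
tool_rot: [-1.57, -0.001, -0.017]
force: [-0.6, 0.0, 0.3]
finger_gap: 0.0788
```

```bash
python3 -c "
from h import *
print(job_done(),status.sense()['time_s'])"
```

```text
the job is handed in; nothing more can be done
the job is handed in; nothing more can be done
```

I pushed the rail out to its stop, lifted the tongs from the bowl, lowered them upright over the bar until they touched, then let go. The job was handed in at about 24 s; no verdict is reported.

**Last checks:**
- **Tongs:** they hang within about 2° of upright, with the bend on the bar and one leg on each side. The gripper is clear, about 12 cm or more above them. Two pictures about 0.15 s apart showed no movement beyond image noise.
- **Rail:** the last camera fixes still put it square out from the end.
- **Bowl:** it is within a few mm of where it started.
- **Shaker, tumblers and muddler:** I did not measure these at the end. The arm passed well clear of them.

**What disagreed or went further than planned:**
- **Push force:** it reached about 90 N in total at the stop, under the 120 N wrist limit. It was the closed fingers pressing, not the gripper's body.
- **Bar height:** contact came several mm higher than I had predicted. The camera fits of the bend's height on the bar spread over about 6 mm.

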